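# Stack a pipe-support post in its jig

### The arm

A 6-joint arm with a two-finger parallel gripper is mounted at the origin on the work surface. World frame = base frame: x ahead of the robot, y to its left, z up, the work surface at z = 0. Lengths are in m, angles in rad, forces in N, time in s.
With the tool pointing down it reaches from about 0.3 to 0.75 m from the base axis. Payload 8.5 kg.
Tool frame: the origin (TCP) lies between the finger pads; the fingertips stand 14 mm ahead of it and the grasp point (between the pads) lies 5 mm behind it; z points along the fingers, y is the direction in which the jaws open and shut (so a half turn about z gives the same grasp; the last joint's range is limited). The gripper opens to 88 mm and grips with 3 to 60 N. Pads are 18 mm wide; open, the fingers measure 123 mm over their backs; the gripper's body (75 mm by 187 mm) begins 45 mm behind the grasp point.
Start: joints at [1.006, 0.381, 1.297, -0, 1.464, -0.215], TCP at [0.188, 0.517, 0.253] pointing down, gripper open.
Joint ranges: [-3.11, 3.11], [-0.89, 2.33], [0.22, 2.48], [-1.42, 4.56], [0.17, 2.85], [-2.88, 2.88]. Speed limits (rad/s): [2.39, 2.39, 3.14, 3.14, 3.14, 3.14].

### API

Orientations are given as [roll, pitch, yaw] about the fixed x, y, z axes, in that order (R = Rz(yaw) Ry(pitch) Rx(roll)).
In Python, from rig import * gives the robot as it stands.
- The arm moves only by the tool send_rows, never from a script. Its arguments are lists of equal length, an entry for each row: "slide": the shift along the world's x, y, z in m, a list of three; "yaw": the turn about the world's z in rad; "fingers": the finger opening in m, from 0 to 0.0881. In form: {"slide": [[dx, dy, dz], ...], "yaw": [yaw, ...], "fingers": [fingers, ...]}. A call has 1 to 10 rows; each row is the pose to reach, as a shift and turn from the pose commanded when the call began; what a row does not reach only later rows make up. A row lasts 1/8 s, in which the tool goes at most 62.5 mm and 10.7 degrees, less where a joint would pass 70% of its speed; a pose out of reach is approached as far as the arm can. A call with a gripper value outside its range is refused whole. The fingers move at their own pace and stop on an object; the grip force is fixed at half the most. Time passes only in rows, so rows that repeat a pose let the fingers close. It gives the time, the measured TCP pose, the force and the opening at its end, in the units of the state.
- observe(): the state, without advancing time (a new reading comes with each control period).
- get_image(name): name is "scene" or "top" or "wrist"; returns a dict with "image" (420x560x3 uint8, red, green, blue), "range_z" (420x560 float32, m along the optical axis (not along the pixel's ray), 0 where there is no reading), "mtx" (3x3 intrinsics, pixels), "R" (3x3) and "t" (3): a world point X has camera coordinates R X + t; the wrist camera has in their place "tool_from_camera" (4x4, takes a point from camera to tool coordinates, whose origin is the TCP and whose axes are the flange's). Camera axes: x right, y down, z forward; pixel columns grow to the right and rows downward; lengths in m; the calibration is good to about 2 mm. A picture is of the moment at which its call begins: read the wrist's pose just before it.
- hand_in(): hands the job in, once; it reports no verdict.
The state is a dict: "time": time; "q": joint angles; "qvel": joint speeds; "tau": joint torques, N m; "eef_pos": TCP position; "eef_rot": TCP orientation; "force": force on the tool from outside, world axes, zero at the start; "wrist_torque": the same for the moment, N m; "gripper_width": finger opening in m.
Only numpy, scipy, OpenCV 4.12 (cv2) and the standard library are available. Lean on these libraries where they do the work, as an engineer would, in place of code of your own. Each camera call takes 0.05 s, during which the arm holds its last target.

### The job

Set up the parts of a small steel pipe support in the jig, dry, for welding. Lay the oblong base plate flat between the jig's stops, stand the taller of the two square tubes on the middle of it, put the square cap plate on the tube, and last the U-channel on the cap plate with its open side up and running along the base plate's long side. Place them in that order, each centred on the part below with its edges in line, set down and let go without dropping it, and leave the short tube where it is.

Things in the scene. Friction and masses are not known exactly. Their poses are not given: they have to be found in the camera images.
- jig: Fixed welding jig: flat grey steel plate 170 (x) x 120 (y) x 12 mm with low brass stops, 8 mm high, on its upper face: a bar 10 mm thick and 60 mm long (along y) near each end, inner faces at x = +-63 mm, and four round studs of 10 mm diameter at x = +-45, y = +-43 mm. The pocket between the stops is 126 x 76 mm, so the base plate has 8 mm of play all round. Origin: centre of the underside; x along its length, z up; upper face at z = 12 mm.
- base_plate: Loose oblong flat steel plate, 110 (x) x 60 (y) x 12 mm, about 0.6 kg, lying flat. Origin: centre of the underside; x along its length, z up. It belongs in the jig, its length along the jig's length (either way round).
- tall_tube: Loose off-cut of square steel tube standing upright, open at both ends: 45 x 45 mm outside, walls 4 mm, 80 mm tall, about 0.4 kg. Origin: centre of the lower end; z up along the tube, x and y square to its faces.
- short_tube: Loose off-cut of the same 45 x 45 mm square tube standing upright, only 40 mm tall. Not needed; to be left where it is. Origin: centre of the lower end, z up.
- cap_plate: Loose square flat steel plate, 60 x 60 x 12 mm, about 0.33 kg, lying flat. Origin: centre of the underside; x and y square to its edges, z up.
- channel: Loose short length of steel U-channel lying with its open side up: 56 mm long (x), 44 mm wide outside (y), 30 mm from its underside to the top of the side walls; floor and walls 6 mm thick; about 0.26 kg. Origin: centre of the underside; x along its length, z up.
Things that resemble listed ones, but are neither listed nor needed, are in the scene too. What is shaped like the tall_tube but green or pink is not meant. Leave any orange look-alike of the base_plate alone.

How it is judged:
On the way, in this order (a step that is already met when the one before it is completed fails the run):
1. the base plate lies flat between the stops of the jig, let go (horizontal distance between base_plate and jig below 0.013 m and z of base_plate in the frame of jig between 0.008 and 0.016 m and angle between base_plate's own z axis and vertical below 0.06 rad and angle between the x axis of base_plate and the x axis of jig, either way round below 0.22 rad and contact force between base_plate and the fingers below 0.1 N and linear speed of base_plate below 0.02 m/s), for 0.2 s.
2. the tall tube stands centred and square on the base plate, let go (horizontal distance between tall_tube and base_plate below 0.012 m and z of tall_tube in the frame of base_plate between 0.008 and 0.016 m and angle between tall_tube's own z axis and vertical below 0.06 rad and (angle between the x axis of tall_tube and the x axis of base_plate, either way round below 0.2 rad or angle between the x axis of tall_tube and the y axis of base_plate, either way round below 0.2 rad) and contact force between tall_tube and the fingers below 0.1 N and linear speed of tall_tube below 0.02 m/s), for 0.2 s.
3. the cap plate lies centred and square on the tube, let go (horizontal distance between cap_plate and tall_tube below 0.012 m and z of cap_plate in the frame of tall_tube between 0.076 and 0.084 m and angle between cap_plate's own z axis and vertical below 0.06 rad and (angle between the x axis of cap_plate and the x axis of base_plate, either way round below 0.2 rad or angle between the x axis of cap_plate and the y axis of base_plate, either way round below 0.2 rad) and contact force between cap_plate and the fingers below 0.1 N and linear speed of cap_plate below 0.02 m/s), for 0.2 s.
4. the channel lies on the cap plate, open side up, along the base plate, let go (horizontal distance between channel and cap_plate below 0.012 m and z of channel in the frame of cap_plate between 0.008 and 0.016 m and angle between channel's own z axis and vertical below 0.06 rad and angle between the x axis of channel and the x axis of base_plate, either way round below 0.2 rad and contact force between channel and the fingers below 0.1 N and linear speed of channel below 0.02 m/s), for 0.2 s.
At the end, for the whole second after the job is handed in: Base plate flat in the jig (13 mm, 0.22 rad); tall tube on it, cap plate on the tube, channel open side up on the cap: each within 12 mm of the centre below, level, within 0.2 rad of square to the base plate (channel along it); released, at rest; short tube upright within 20 mm of its start (all of step 1 and all of step 2 and all of step 3 and all of step 4 and distance of short_tube from where it was at the start of the episode below 0.02 m and angle between short_tube's own z axis and vertical below 0.1 rad); the robot touches nothing.
It fails at once if the base plate is dropped (falls free at more than 0.8 m/s, about 33 mm) (linear speed of base_plate above 0.8 m/s and contact force between base_plate and anything else below 0.01 N).
It fails at once if the tall tube is dropped (falls free at more than 0.8 m/s, about 33 mm) (linear speed of tall_tube above 0.8 m/s and contact force between tall_tube and anything else below 0.01 N).
It fails at once if the cap plate is dropped (falls free at more than 0.8 m/s, about 33 mm) (linear speed of cap_plate above 0.8 m/s and contact force between cap_plate and anything else below 0.01 N).
It fails at once if the channel is dropped (falls free at more than 0.8 m/s, about 33 mm) (linear speed of channel above 0.8 m/s and contact force between channel and anything else below 0.01 N).
It also fails if it takes over 112 s, if anything falls off the work surface, if the arm or the gripper's body presses on something with over 40 N, if the wrist force passes 120 N, or if a joint passes its speed limit or range.

## Working session

There is one attempt and no reset: what is moved stays moved. The work goes in short steps, Python scripts to look and compute and a tool call to move; the robot and the scene stay as the last step left them, time stands still between calls to the robot, and variables do not carry over. Pictures are saved under pics/ and viewed, and the job is handed in when it is done.

Besides the shell and the picture viewer there is one more tool, called as name(argument=value, ...) on one line, values as JSON. send_rows: Moves the arm, as the interface text tells. Its arguments: {"type":"object","properties":{"slide":{"type":"array","items":{"type":"array","items":{"type":"number"}}},"yaw":{"type":"array","items":{"type":"number"}},"fingers":{"type":"array","items":{"type":"number"}}},"required":["slide","yaw","fingers"]}

```bash
ls; mkdir -p pics; python3 - <<'E'
from rig import *
import cv2,numpy as np
print(observe())
for n in ["scene","top","wrist"]:
    d=get_image(n); cv2.imwrite(f"pics/a_{n}.png",d["image"][:,:,::-1]); np.savez(f"a_{n}.npz",**d)
    print(n,d["mtx"].tolist(),{k:np.round(v,3).tolist() for k,v in d.items() if k in("R","t","tool_from_camera")})
E
```

```text
pics
{'time': 0.0, 'q': array([ 1.00570966e+00,  3.81162450e-01,  1.29824297e+00, -1.69350888e-05,
        1.46360137e+00, -2.15320836e-01]), 'qvel': array([ 9.24688530e-04,  3.31108495e-04,  6.90657640e-05, -4.75382880e-04,
        1.41902436e-03, -1.05682370e-03]), 'tau': array([ 4.91291994e-04, -4.37942183e+01, -2.24556023e+01,  7.14388839e-02,
        3.52791022e-02, -9.59737463e-05]), 'eef_pos': array([0.18834626, 0.51646696, 0.25216177]), 'eef_rot': array([-3.14020758e+00, -2.85698921e-04,  2.79182844e+00]), 'force': array([-0.02483714,  0.13470563,  0.19675539]), 'wrist_torque': array([-0.00099632,  0.02959511, -0.03112625]), 'gripper_width': 0.08807584690439797}
scene [[409.1744643559405, 0.0, 286.5183904424233], [0.0, 409.1744643559405, 204.70911484372414], [0.0, 0.0, 1.0]] {'R': [[0.789, 0.615, -0.002], [0.439, -0.565, -0.699], [-0.431, 0.551, -0.715]], 't': [-0.399, -0.202, 1.079]}
top [[412.98323975791124, 0.0, 278.8148256382431], [0.0, 412.98323975791124, 208.32236696946833], [0.0, 0.0, 1.0]] {'R': [[0.006, -1.0, -0.009], [-0.997, -0.005, -0.072], [0.072, 0.01, -0.997]], 't': [-0.012, 0.514, 0.814]}
wrist [[291.7473259657143, 0.0, 277.72194520704386], [0.0, 291.7473259657143, 210.17277921793593], [0.0, 0.0, 1.0]] {'tool_from_camera': [[-0.001, -0.967, -0.255, 0.065], [1.0, -0.001, -0.001, 0.0], [0.0, -0.255, 0.967, -0.132], [0.0, 0.0, 0.0, 1.0]]}
```

View pics/a_scene.png

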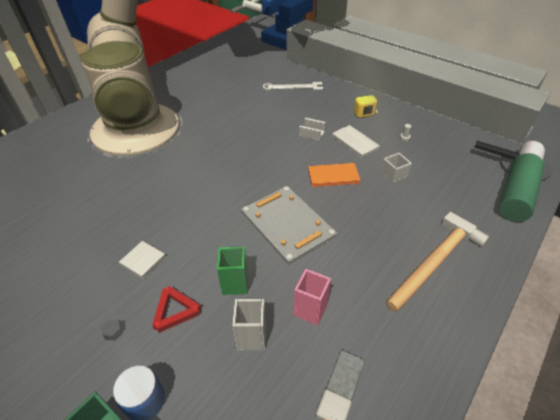

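View pics/a_top.png

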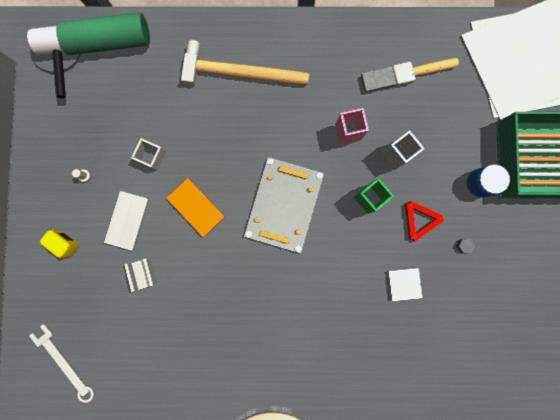

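View pics/a_wrist.png

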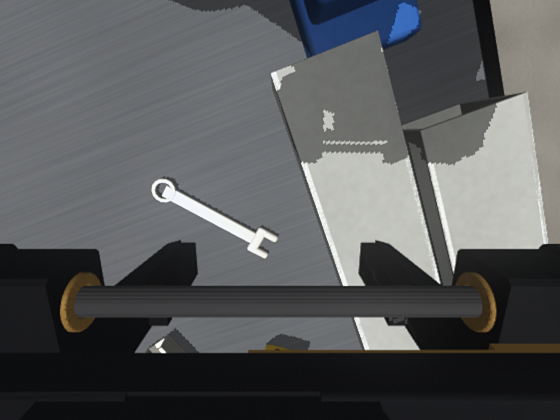

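```bash
cat > h.py <<'E'
import numpy as np,cv2
def world(d):
    K=d["mtx"];z=d["range_z"];v,u=np.mgrid[0:z.shape[0],0:z.shape[1]]
    c=np.stack([(u-K[0,2])/K[0,0]*z,(v-K[1,2])/K[1,1]*z,z],-1)
    w=(c-d["t"])@d["R"]; w[z==0]=np.nan; return w
def ray(d,px,h):
    px=np.atleast_2d(px).astype(float);K=d["mtx"]
    r=np.c_[(px[:,0]-K[0,2])/K[0,0],(px[:,1]-K[1,2])/K[1,1],np.ones(len(px))]@d["R"]
    o=-d["R"].T@d["t"]; s=(h-o[2])/r[:,2]; return (o+r*s[:,None])
def rect(p):
    r=cv2.minAreaRect((p[:,:2]*1000).astype(np.float32))
    (x,y),(a,b),g=r
    if a<b: a,b,g=b,a,g+90
    return np.round([x,y],1),np.round([a,b],1),round((g+90)%180-90,1)  # long axis angle deg, mm
E
python3 - <<'E'
from h import *
d=dict(np.load("a_top.npz"));w=world(d)
im=d["image"].astype(int)
for n,(u,v) in dict(base=(127,220),orange=(195,207),tall=(407,147),green=(377,195),pink=(353,124),short=(146,153),cap=(405,285),chan=(139,275),jig=(285,206)).items():
    r=48
    sl=np.s_[v-r:v+r,u-r:u+r]
    W=w[sl].reshape(-1,3);I=im[sl].reshape(-1,3)
    U=W[:,2]
    print(n,"centre",np.round(w[v,u]*1000,1),"rgb",im[v,u],"zmax pct",np.round(np.nanpercentile(U,[2,50,90,98,99.5])*1000,1))
tbl=w[300:360,200:350,2];print(np.nanmedian(tbl),np.nanstd(tbl))
crops=[im[v-40:v+40,u-40:u+40] for u,v in [(127,220),(407,147),(146,153),(405,285),(139,275)]]
o=np.hstack(crops).astype(np.uint8)[:,:,::-1];cv2.imwrite("pics/crops.png",cv2.resize(o,None,fx=2,fy=2,interpolation=cv2.INTER_CUBIC))
E
```

```text
base centre [488.5 299.4  13.1] rgb [229 228 218] zmax pct [-1.3  1.9 13.5 16.  30.9]
orange centre [515.6 161.2  15. ] rgb [238 153   0] zmax pct [-1.5  1.8 13.3 15.6 29.8]
tall centre [ 637.4 -265.3   29.6] rgb [66 65 63] zmax pct [-1.6  1.6 39.2 81.2 82.6]
green centre [ 543.  -209.9    4.9] rgb [48 61 50] zmax pct [-1.5  1.8 24.1 80.8 82.6]
pink centre [ 691.8 -162.3    1.7] rgb [63 68 70] zmax pct [-1.6  1.7 25.5 80.2 82.3]
short centre [628.3 267.7   4.3] rgb [114 118 119] zmax pct [-1.6  1.6 11.5 38.5 42.2]
cap centre [ 362.  -261.3   14.7] rgb [234 240 236] zmax pct [-1.5  1.7 10.9 14.7 16.3]
chan centre [377.1 274.7   4.1] rgb [231 230 220] zmax pct [-1.4  1.7 11.3 28.6 32.5]
jig centre [518.8 -21.4  12.4] rgb [195 198 187] zmax pct [-1.2 11.2 15.1 21.3 22.9]
0.0014633135439482332 0.0014383736985630882
```

View pics/crops.png

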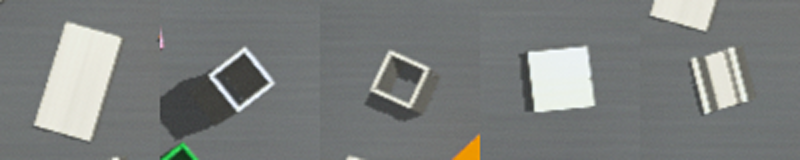

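```bash
cat >> h.py <<'E'
def meas(d,u,v,h,r=48,thr=140,zlo=None):
    im=d["image"];g=im.min(2).copy() ; m=(g>thr).astype(np.uint8)
    if zlo is not None: m&=(np.nan_to_num(world(d)[:,:,2])>zlo).astype(np.uint8)
    k=np.zeros_like(m);k[max(v-r,0):v+r,max(u-r,0):u+r]=1;m&=k
    c,_=cv2.findContours(m,cv2.RETR_EXTERNAL,cv2.CHAIN_APPROX_NONE)
    c=min([q for q in c if cv2.contourArea(q)>60],key=lambda q:-cv2.pointPolygonTest(q,(u,v),True))
    hull=cv2.convexHull(c)[:,0]
    # supersample ray to plane
    return rect(ray(d,c[:,0],h)),cv2.contourArea(c)
E
python3 - <<'E'
from h import *
d=dict(np.load("a_top.npz"))
for n,u,v,h in [("base",127,220,.012),("tall",407,147,.08),("short",146,153,.04),("cap",405,285,.012),("jig",285,206,.012)]:
  for t in (130,160,190):
    try: print(n,t,meas(d,u,v,h,r=60 if n=="jig" else 40,thr=t))
    except Exception as e: print(n,t,e)
for w,(u,v) in [("L",(131,277)),("R",(148,272))]:
    print(w,meas(d,u,v,.03,r=25,thr=160))
print(d["image"][262:290:3,118:160:2].min(2))
w=world(d)
for n,u,v,lo,hi in [("base",127,220,.008,.018),("tall",407,147,.07,.09),("short",146,153,.033,.046),("cap",405,285,.008,.018),("chan",139,275,.022,.036),("jig",285,206,.007,.017)]:
    r=55 if n=="jig" else 28 if n in("chan","tall","short") else 38
    p=w[v-r:v+r,u-r:u+r].reshape(-1,3);p=p[(p[:,2]>lo)&(p[:,2]<hi)]
    print(n,rect(p),len(p),np.round(p.mean(0)*1000,1))
E
```

```text
base 130 ((array([488.9, 302.7]), array([111.4,  62.2]), -15.4), 1574.5)
base 160 ((array([488.7, 302.8]), array([110. ,  60.2]), -15.4), 1510.5)
base 190 ((array([488.2, 303.1]), array([108.9,  58.6]), -15.4), 1456.0)
tall 130 ((array([ 628.1, -251. ]), array([46.9, 46.8]), 37.8), 574.5)
tall 160 ((array([ 627.5, -251. ]), array([45.5, 45.4]), -51.8), 540.5)
tall 190 ((array([ 627.7, -250.6]), array([45. , 44.1]), -51.9), 517.5)
short 130 ((array([623. , 256.7]), array([47. , 46.7]), 65.2), 506.0)
short 160 ((array([622.9, 256.8]), array([45.3, 44.8]), 65.9), 469.0)
short 190 min() iterable argument is empty
cap 130 ((array([ 364.1, -262.7]), array([61.5, 61.3]), 6.1), 897.0)
cap 160 ((array([ 363.4, -262.6]), array([60.7, 59.7]), -83.9), 860.0)
cap 190 ((array([ 363.3, -262.1]), array([59.1, 59.1]), -84.0), 831.5)
jig 130 ((array([522.8, -19.7]), array([171. , 121.3]), -16.1), 4835.0)
jig 160 ((array([522.1, -18.9]), array([169.1, 118.9]), -16.1), 4688.5)
jig 190 min() iterable argument is empty
L ((array([380.5, 265. ]), array([53.8, 20. ]), 16.8), 244.0)
R ((array([385.6, 249. ])
[... 725 characters left out ...]
232 171
  100 102 112]
 [111 112 112 109 112  65 198 227 107 103 201 219 221 220 206 128 119 112
  111 112 110]
 [111 113 114 110 114  85 117 233 130  98 163 123 114 109 112 112 111 111
  112 111 111]]
base (array([487.9, 303. ]), array([110. ,  61.7]), -15.5) 1622 [487.4 302.2  13.3]
tall (array([ 626.9, -249.8]), array([46.1, 44.8]), -52.3) 276 [ 626.  -249.1   79.4]
short (array([621.9, 256.6]), array([46.9, 45.2]), 65.1) 237 [621.8 256.1  40. ]
cap (array([ 363.4, -261.1]), array([60.2, 60.2]), -83.9) 938 [ 363.5 -260.6   13.3]
chan (array([379.9, 267.8]), array([55.8, 45.5]), 16.2) 254 [380.1 267.1  29.8]
jig (array([522. , -18.5]), array([170.2, 120. ]), -16.1) 4502 [521.2 -18.5  13.4]
```

Candidates in the top view:
- **Base plate:** pale oblong at (127,220), 110x60 mm. The orange one at (195,207) is the look-alike.
- **Tall tube:** pale one at (407,147), z≈80 mm. The green (377,195) and pink (353,124) ones are excluded, and the pale one at (146,153) is the short tube at 40 mm.
- **Cap plate:** pale square at (405,285), 60x60 mm.
- **Channel:** at (139,275), with two 30 mm walls and a bright floor, so it lies open side up.

The enlarged crop confirms these. I'm starting with the base plate.

send_rows(slide=[[0.02,-0.014,-0.01],[0.06,-0.043,-0.03],[0.11,-0.078,-0.055],[0.16,-0.114,-0.08],[0.21,-0.15,-0.107],[0.255,-0.182,-0.13],[0.285,-0.203,-0.145],[0.3,-0.214,-0.153],[0.3,-0.214,-0.153],[0.3,-0.214,-0.153]], yaw=[0.01,0.02,0.03,0.04,0.05,0.06,0.07,0.08,0.08,0.08], fingers=[0.088,0.088,0.088,0.088,0.088,0.088,0.088,0.088,0.088,0.088])

```text
time: 1.4
eef_pos: [0.4878, 0.3032, 0.1001]
eef_rot: [3.141, -0.0, 2.872]
force: [0.1, 0.4, 0.3]
gripper_width: 0.0877
```

```bash
cat > snap.py <<'E'
from rig import *
import cv2,numpy as np,sys
from h import *
s=observe();print(round(s["time"],2),np.round(s["eef_pos"],4),np.round(s["eef_rot"],4),np.round(s["force"],2),round(s["gripper_width"],4))
for n in sys.argv[2:]:
    d=get_image(n);np.savez(f"{sys.argv[1]}_{n}.npz",**d,eef=s["eef_pos"],rot=s["eef_rot"]);cv2.imwrite(f"pics/{sys.argv[1]}_{n}.png",d["image"][:,:,::-1])
E
python3 snap.py b wrist
```

```text
1.4 [0.4878 0.3032 0.1001] [ 3.1415e+00 -1.0000e-04  2.8722e+00] [0.07 0.4  0.3 ] 0.0877
```

View pics/b_wrist.png

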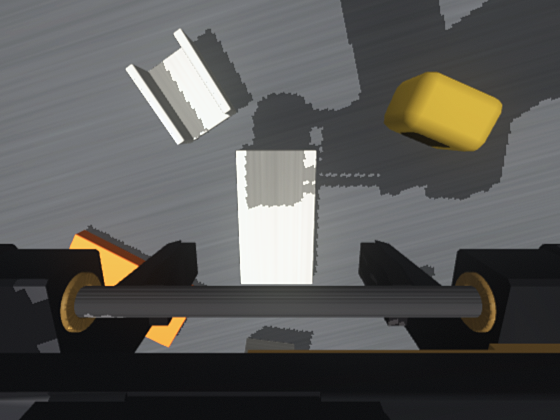

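The wrist view shows the base plate centred at column ~277 and square between the jaws. The channel at (180,90) is open side up. The orange plate at (130,290) clears the finger, so I'm descending to grip.

send_rows(slide=[[0.0,0.0,-0.02],[0.0,0.0,-0.045],[0.0,0.0,-0.065],[0.0,0.0,-0.078],[0.0,0.0,-0.083],[0.0,0.0,-0.083],[0.0,0.0,-0.083],[0.0,0.0,-0.083],[0.0,0.0,-0.083],[0.0,0.0,-0.083]], yaw=[0,0,0,0,0,0,0,0,0,0], fingers=[0.088,0.088,0.088,0.088,0.088,0.05,0.05,0.05,0.05,0.05])

```text
time: 2.7
eef_pos: [0.4886, 0.3026, 0.0172]
eef_rot: [3.142, 0.001, 2.872]
force: [-1.6, -1.9, 6.3]
gripper_width: 0.0596
```

send_rows(slide=[[0.0,0.0,0.0],[0.0,0.0,0.0],[0.0,0.0,0.005],[0.0,0.0,0.015],[0.0,0.0,0.035],[0.0,0.0,0.055],[0.0,0.0,0.07],[0.0,0.0,0.073],[0.0,0.0,0.073]], yaw=[0,0,0,0,0,0,0,0,0], fingers=[0.05,0.05,0.05,0.05,0.05,0.05,0.05,0.05,0.05])

```text
time: 3.82
eef_pos: [0.4882, 0.3026, 0.0894]
eef_rot: [-3.141, -0.001, 2.872]
force: [0.7, 0.2, -5.9]
gripper_width: 0.0596
```

```bash
python3 snap.py c wrist scene
```

```text
3.83 [0.4882 0.3026 0.0894] [-3.1412e+00 -5.0000e-04  2.8718e+00] [ 0.72  0.2  -5.86] 0.0596
```

View pics/c_wrist.png

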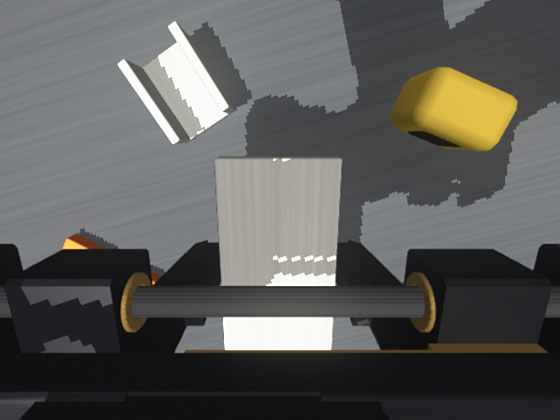

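View pics/c_scene.png

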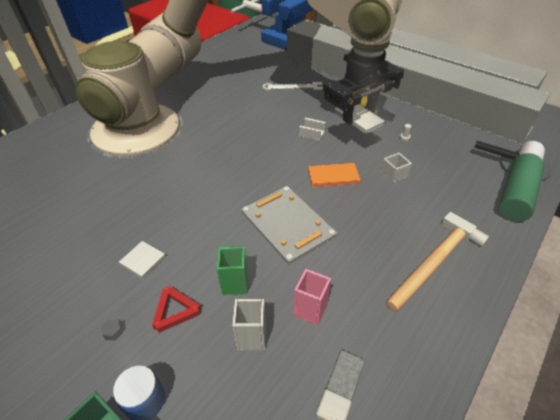

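The plate is held level (-5.9 N, about 0.6 kg; width 59.6 mm). In the wrist view its front edge is horizontal at row ~158, spanning columns 217-341. Next move is over to the jig.

send_rows(slide=[[0.002,-0.015,0.0],[0.005,-0.05,0.0],[0.01,-0.1,0.0],[0.015,-0.15,0.0],[0.021,-0.2,0.0],[0.026,-0.25,0.0],[0.031,-0.29,0.0],[0.033,-0.315,0.0],[0.034,-0.322,0.0],[0.034,-0.322,0.0]], yaw=[0,0,0,0,-0.012,-0.012,-0.012,-0.012,-0.012,-0.012], fingers=[0.05,0.05,0.05,0.05,0.05,0.05,0.05,0.05,0.05,0.05])

```text
time: 5.18
eef_pos: [0.5222, -0.0195, 0.0896]
eef_rot: [3.141, -0.0, 2.859]
force: [-0.2, -0.0, -5.7]
gripper_width: 0.0596
```

```bash
python3 snap.py d wrist top
```

```text
5.17 [ 0.5222 -0.0195  0.0896] [ 3.1415e+00 -5.0000e-04  2.8591e+00] [-0.17 -0.01 -5.73] 0.0596
```

View pics/d_wrist.png

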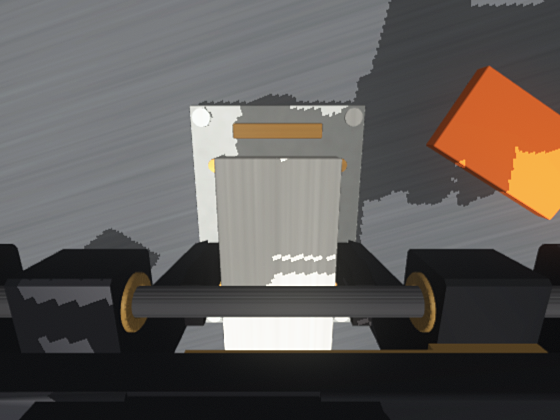

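The plate (columns 217-341) is centred over the jig (191-364) and parallel to it, so I'm lowering.

send_rows(slide=[[0.0,0.0,-0.015],[0.0,0.0,-0.035],[0.0,0.0,-0.048],[0.0,0.0,-0.055],[0.0,0.0,-0.058],[0.0,0.0,-0.06],[0.0,0.0,-0.061],[0.0,0.0,-0.061]], yaw=[0,0,0,0,0,0,0,0], fingers=[0.05,0.05,0.05,0.05,0.05,0.05,0.05,0.05])

```text
time: 6.28
eef_pos: [0.5227, -0.0194, 0.0292]
eef_rot: [-3.142, 0.001, 2.86]
force: [-0.8, 0.3, -1.2]
gripper_width: 0.0592
```

send_rows(slide=[[0.0,0.0,0.0],[0.0,0.0,0.0],[0.0,0.0,0.0],[0.0,0.0,0.0],[0.0,0.0,0.02],[0.0,0.0,0.06],[0.0,0.0,0.11],[0.0,0.0,0.15],[0.0,0.0,0.16],[0.0,0.0,0.16]], yaw=[0,0,0,0,0,0,0,0,0,0], fingers=[0.088,0.088,0.088,0.088,0.088,0.088,0.088,0.088,0.08,0.065])

```text
time: 7.52
eef_pos: [0.5223, -0.0193, 0.1884]
eef_rot: [-3.142, -0.0, 2.86]
force: [-0.0, -0.1, 0.0]
gripper_width: 0.0717
```

```bash
python3 snap.py e wrist
```

```text
7.53 [ 0.5223 -0.0193  0.1884] [-3.1416e+00 -1.0000e-04  2.8598e+00] [-0.02 -0.08  0.  ] 0.0717
```

View pics/e_wrist.png

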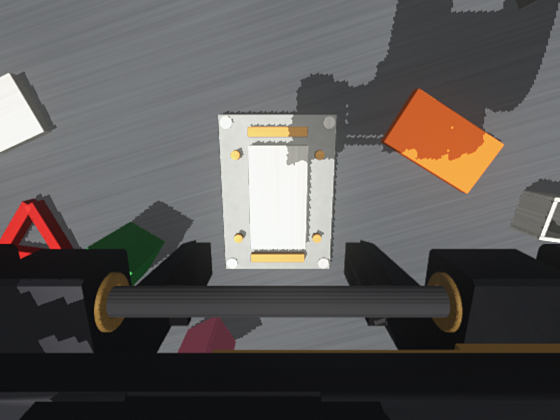

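The base plate lies in the pocket, with even gaps to the bars at rows 130 and 257 and to the studs. Next is the pale tall tube, with a reduced opening to clear the pink and green tubes.

send_rows(slide=[[0.008,-0.017,0.0],[0.025,-0.052,0.0],[0.045,-0.098,0.0],[0.065,-0.142,0.0],[0.085,-0.186,0.0],[0.098,-0.217,0.0],[0.105,-0.231,0.0],[0.1055,-0.232,0.0],[0.1055,-0.232,-0.01],[0.1055,-0.232,-0.01]], yaw=[-0.04,-0.12,-0.22,-0.34,-0.46,-0.55,-0.61,-0.628,-0.628,-0.628], fingers=[0.065,0.065,0.065,0.065,0.065,0.065,0.065,0.065,0.065,0.065])

```text
time: 8.82
eef_pos: [0.6274, -0.2505, 0.1774]
eef_rot: [-3.141, -0.002, 2.233]
force: [-0.5, 1.1, 0.2]
gripper_width: 0.0649
```

```bash
python3 snap.py f wrist scene top
```

```text
8.82 [ 0.6274 -0.2505  0.1774] [-3.1407e+00 -2.5000e-03  2.2328e+00] [-0.47  1.07  0.17] 0.0649
```

View pics/f_wrist.png

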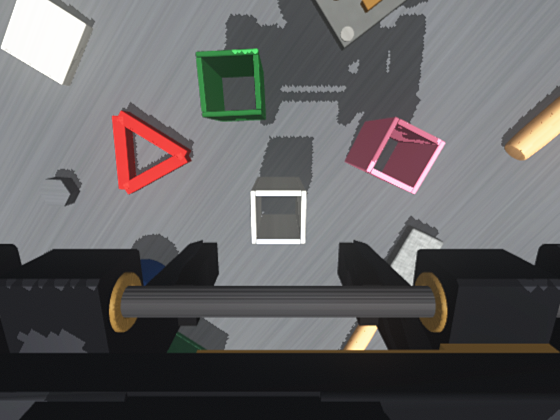

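View pics/f_scene.png

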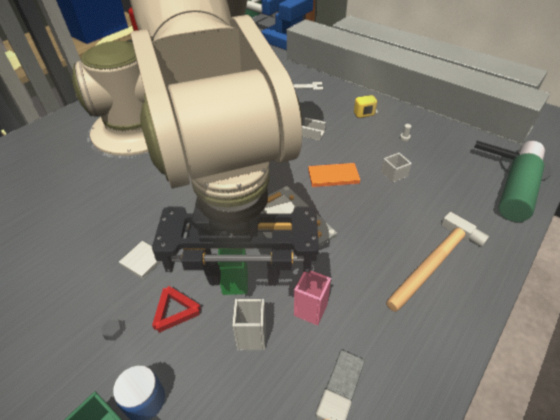

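View pics/f_top.png

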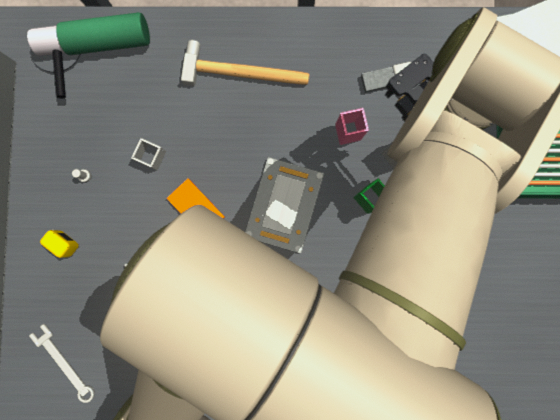

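The wrist view shows the pale tube at (278,217), square with the jaws. The predicted TCP projection at rim height is row 216, so it is aligned. Green (230,85) and pink (408,155) are clear of the fingers.

send_rows(slide=[[0.0,0.0,-0.02],[0.0,0.0,-0.05],[0.0,0.0,-0.08],[0.0,0.0,-0.105],[0.0,0.0,-0.117],[0.0,0.0,-0.117],[0.0,0.0,-0.117],[0.0,0.0,-0.117],[0.0,0.0,-0.117],[0.0,0.0,-0.117]], yaw=[0,0,0,0,0,0,0,0,0,0], fingers=[0.065,0.065,0.065,0.065,0.065,0.065,0.035,0.035,0.035,0.035])

```text
time: 10.22
eef_pos: [0.6284, -0.2515, 0.0627]
eef_rot: [3.141, 0.002, 2.232]
force: [-1.4, 1.4, 6.5]
gripper_width: 0.045
```

```bash
python3 - <<'E'
from h import *
from scipy.spatial.transform import Rotation as Ro
d=dict(np.load("e_wrist.npz"));T=d["tool_from_camera"];K=d["mtx"];im=d["image"]
Rw=Ro.from_euler("xyz",d["rot"]).as_matrix()
Rwc=Rw@T[:3,:3];o=Rw@T[:3,3]+d["eef"]
def cast(px,h):
    r=np.c_[(px[:,0]-K[0,2])/K[0,0],(px[:,1]-K[1,2])/K[1,1],np.ones(len(px))]@Rwc.T
    return o+r*((h-o[2])/r[:,2])[:,None]
z=d["range_z"];v,u=np.mgrid[0:z.shape[0],0:z.shape[1]]
c=np.stack([(u-K[0,2])/K[0,0]*z,(v-K[1,2])/K[1,1]*z,z],-1)@Rwc.T+o
box=(v>135)&(v<258)&(u>225)&(u<325)
# cast bright plate mask onto the plate-top plane
g=((im.min(2)>205)&box).astype(np.uint8)
cs,_=cv2.findContours(g,cv2.RETR_EXTERNAL,cv2.CHAIN_APPROX_NONE);q=max(cs,key=cv2.contourArea)[:,0]
print("base colour",rect(cast(q.astype(float),.024)))
p=c[(c[...,2]>.0185)&(c[...,2]<.03)&(v>143)&(v<250)&(u>245)&(u<312)];print("base depth",rect(p),np.median(p[:,2]))
p=c[(c[...,2]>.006)&(c[...,2]<.03)&(v>100)&(v<272)&(u>205)&(u<345)];print("jig depth",rect(p))
E
```

```text
base colour (array([522.8, -22.8]), array([128.4, 106.9]), -16.2)
base depth (array([523.2, -19.9]), array([109.8,  60.3]), -16.2) 0.023584968210279167
jig depth (array([523.2, -20.4]), array([168.8, 120.3]), -16.2)
```

The base plate in the jig measures (523.2, -19.9) mm at -16.2°, against the jig at (523.2, -20.4) mm and -16.2°, with z=23.6 mm for its top face. The tube is gripped (45.0 mm), so I'm lifting.

send_rows(slide=[[0.0,0.0,0.0],[0.0,0.0,0.004],[0.0,0.0,0.015],[0.0,0.0,0.04],[0.0,0.0,0.075],[0.0,0.0,0.105],[0.0,0.0,0.115],[0.0,0.0,0.115]], yaw=[0,0,0,0,0,0,0,0], fingers=[0.035,0.035,0.035,0.035,0.035,0.035,0.035,0.035])

```text
time: 11.22
eef_pos: [0.6278, -0.2513, 0.1766]
eef_rot: [-3.142, -0.0, 2.232]
force: [0.1, 0.5, -4.8]
gripper_width: 0.0448
```

send_rows(slide=[[-0.007,0.016,0.0],[-0.023,0.05,0.0],[-0.045,0.098,0.0],[-0.065,0.142,0.0],[-0.085,0.186,0.0],[-0.098,0.217,0.0],[-0.103,0.228,0.0],[-0.105,0.2315,0.0],[-0.105,0.2315,0.0],[-0.105,0.2315,0.0]], yaw=[0.04,0.12,0.22,0.34,0.46,0.55,0.61,0.628,0.628,0.628], fingers=[0.035,0.035,0.035,0.035,0.035,0.035,0.035,0.035,0.035,0.035])

```text
time: 12.48
eef_pos: [0.5232, -0.0204, 0.1764]
eef_rot: [-3.141, -0.0, 2.858]
force: [0.6, -0.2, -4.0]
gripper_width: 0.0448
```

```bash
python3 snap.py g wrist scene
```

```text
12.47 [ 0.5232 -0.0204  0.1764] [-3.1415e+00 -4.0000e-04  2.8584e+00] [ 0.61 -0.18 -4.03] 0.0448
```

View pics/g_wrist.png

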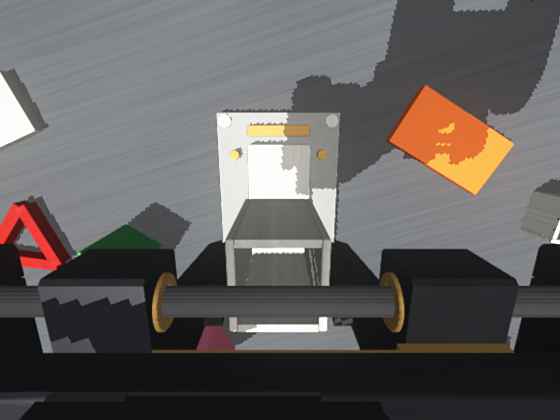

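View pics/g_scene.png

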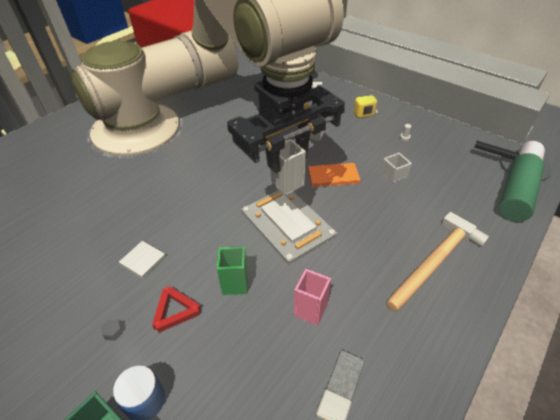

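The tube hangs upright (rim at rows 240-330, columns 227-330), centred on the base plate (248-310) and parallel to it. Lowering now.

send_rows(slide=[[0.0,0.0,-0.015],[0.0,0.0,-0.04],[0.0,0.0,-0.065],[0.0,0.0,-0.08],[0.0,0.0,-0.086],[0.0,0.0,-0.088],[0.0,0.0,-0.089],[0.0,0.0,-0.09],[0.0,0.0,-0.09]], yaw=[0,0,0,0,0,0,0,0,0], fingers=[0.035,0.035,0.035,0.035,0.035,0.035,0.035,0.035,0.035])

```text
time: 13.7
eef_pos: [0.5231, -0.0198, 0.087]
eef_rot: [-3.142, 0.0, 2.86]
force: [0.3, 0.0, -4.0]
gripper_width: 0.0447
```

send_rows(slide=[[0.0,0.0,-0.0005],[0.0,0.0,-0.001],[0.0,0.0,-0.001]], yaw=[0,0,0], fingers=[0.035,0.035,0.035])

```text
time: 14.08
eef_pos: [0.5231, -0.0198, 0.0867]
eef_rot: [-3.142, 0.001, 2.86]
force: [-3.5, -0.1, 5.8]
gripper_width: 0.0447
```

Contact (+5.8 N). Releasing and rising straight up.

send_rows(slide=[[0.0,0.0,0.0],[0.0,0.0,0.0],[0.0,0.0,0.0],[0.0,0.0,0.0],[0.0,0.0,0.02],[0.0,0.0,0.06],[0.0,0.0,0.1],[0.0,0.0,0.12],[0.0,0.0,0.12]], yaw=[0,0,0,0,0,0,0,0,0], fingers=[0.065,0.08,0.08,0.08,0.08,0.08,0.08,0.088,0.088])

```text
time: 15.2
eef_pos: [0.5234, -0.0199, 0.2068]
eef_rot: [3.142, 0.003, 2.86]
force: [0.1, -0.4, -0.4]
gripper_width: 0.0881
```

```bash
python3 snap.py i wrist scene; cat >> h.py <<'E'
def wcloud(d):
    from scipy.spatial.transform import Rotation as Ro
    T=d["tool_from_camera"];K=d["mtx"];Rw=Ro.from_euler("xyz",d["rot"]).as_matrix()
    Rwc=Rw@T[:3,:3];o=Rw@T[:3,3]+d["eef"]
    z=d["range_z"];v,u=np.mgrid[0:z.shape[0],0:z.shape[1]]
    c=np.stack([(u-K[0,2])/K[0,0]*z,(v-K[1,2])/K[1,1]*z,z],-1)@Rwc.T+o
    c[z==0]=np.nan; return c
def near(c,x,y,r,lo,hi):
    p=c.reshape(-1,3);return p[(np.hypot(p[:,0]-x,p[:,1]-y)<r)&(p[:,2]>lo)&(p[:,2]<hi)]
E
python3 - <<'E'
from h import *
d=dict(np.load("i_wrist.npz"));c=wcloud(d)
p=near(c,.523,-.02,.045,.098,.11);print(rect(p),len(p),p.mean(0))
E
```

```text
15.2 [ 0.5234 -0.0199  0.2068] [3.1415e+00 2.8000e-03 2.8599e+00] [ 0.13 -0.39 -0.36] 0.0881
(array([522.8, -20. ]), array([45.1, 45. ]), -16.1) 1061 [ 0.52220177 -0.01982846  0.10298499]
```

View pics/i_wrist.png

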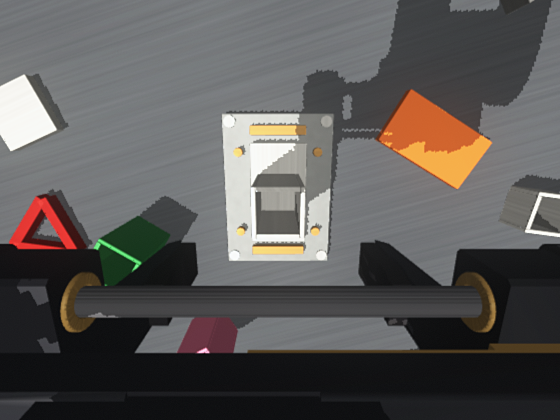

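The tall tube stands at (522.8, -20.0) mm, -16.1°, rim at z 103 mm, centred on the base plate (pixels ~(277,210)). Cap plate next.

send_rows(slide=[[-0.012,-0.018,0.0],[-0.038,-0.058,0.0],[-0.068,-0.104,0.0],[-0.098,-0.15,0.0],[-0.126,-0.192,0.0],[-0.147,-0.225,-0.02],[-0.157,-0.24,-0.05],[-0.159,-0.243,-0.085],[-0.159,-0.243,-0.106],[-0.159,-0.243,-0.106]], yaw=[0.03,0.09,0.16,0.23,0.3,0.35,0.388,0.388,0.388,0.388], fingers=[0.088,0.088,0.088,0.088,0.088,0.088,0.088,0.088,0.088,0.088])

```text
time: 16.55
eef_pos: [0.3632, -0.262, 0.0979]
eef_rot: [3.137, -0.003, -3.036]
force: [-0.5, 0.5, 0.7]
gripper_width: 0.0878
```

```bash
python3 snap.py j wrist; python3 - <<'E'
from h import *
d=dict(np.load("j_wrist.npz"));c=wcloud(d)
p=near(c,.3634,-.262,.055,.008,.018);print(rect(p),len(p))
E
```

```text
16.55 [ 0.3632 -0.262   0.0979] [ 3.1373e+00 -2.7000e-03 -3.0357e+00] [-0.48  0.49  0.68] 0.0878
(array([ 364.8, -263.3]), array([60.4, 60. ]), 6.1) 5649
```

View pics/j_wrist.png

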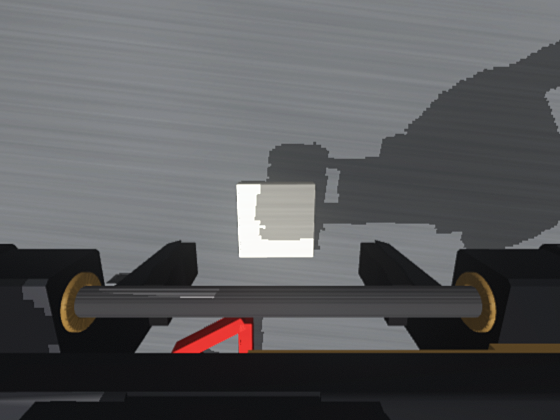

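The cap plate at (276,220) is square with the jaws and within 1.5 mm of centre. The red triangle at (215,335) isn't under a finger.

send_rows(slide=[[0.001,-0.001,-0.02],[0.001,-0.001,-0.045],[0.001,-0.001,-0.065],[0.001,-0.001,-0.078],[0.001,-0.001,-0.083],[0.001,-0.001,-0.083],[0.001,-0.001,-0.083],[0.001,-0.001,-0.083],[0.001,-0.001,-0.083],[0.001,-0.001,-0.083]], yaw=[0,0,0,0,0,0,0,0,0,0], fingers=[0.088,0.088,0.088,0.088,0.088,0.088,0.05,0.05,0.05,0.05])

```text
time: 17.85
eef_pos: [0.365, -0.2638, 0.0169]
eef_rot: [-3.142, 0.0, -3.035]
force: [-0.8, 1.5, 3.2]
gripper_width: 0.0597
```

send_rows(slide=[[0.0,0.0,0.0],[0.0,0.0,0.004],[0.0,0.0,0.015],[0.0,0.0,0.04],[0.0,0.0,0.08],[0.0,0.0,0.125],[0.0,0.0,0.16],[0.0,0.0,0.173],[0.0,0.0,0.173]], yaw=[0,0,0,0,0,0,0,0,0], fingers=[0.05,0.05,0.05,0.05,0.05,0.05,0.05,0.05,0.05])

```text
time: 18.98
eef_pos: [0.3649, -0.2637, 0.1897]
eef_rot: [-3.141, 0.0, -3.035]
force: [-0.4, 0.0, -3.7]
gripper_width: 0.0591
```

```bash
python3 snap.py k wrist; python3 - <<'E'
from h import *
d=dict(np.load("k_wrist.npz"));c=wcloud(d)
x,y,z=d["eef"]
p=near(c,x,y,.055,z-.03,z+.003);p=p[np.isfinite(p[:,2])];print(np.median(p[:,2])-z,rect(p),len(p))
E
```

```text
18.98 [ 0.3649 -0.2637  0.1897] [-3.1413e+00  2.0000e-04 -3.0354e+00] [-0.36  0.01 -3.74] 0.0591
-0.005472367575538095 (array([ 355.5, -264.8]), array([87.9, 42.7]), -84.2) 10753
```

View pics/k_wrist.png

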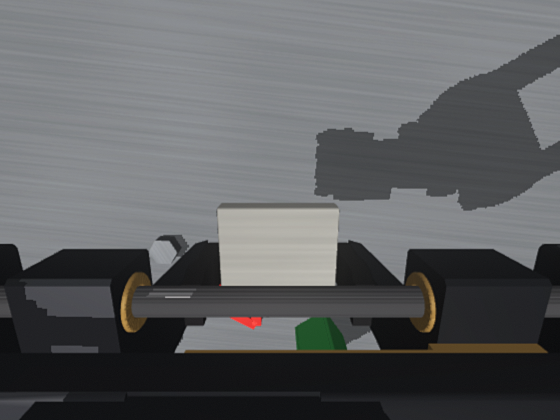

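The cap is held level, with its front edge horizontal at row 206 and columns 218-338. Carrying it to the tube.

send_rows(slide=[[0.011,0.017,0.0],[0.036,0.055,0.0],[0.066,0.102,0.0],[0.096,0.148,0.0],[0.124,0.191,0.0],[0.145,0.224,0.0],[0.155,0.24,0.0],[0.158,0.2435,0.0],[0.158,0.2435,0.0],[0.158,0.2435,0.0]], yaw=[-0.03,-0.09,-0.16,-0.23,-0.3,-0.35,-0.388,-0.388,-0.388,-0.388], fingers=[0.05,0.05,0.05,0.05,0.05,0.05,0.05,0.05,0.05,0.05])

```text
time: 20.27
eef_pos: [0.5226, -0.0211, 0.1894]
eef_rot: [-3.141, -0.001, 2.859]
force: [-0.5, -0.3, -3.0]
gripper_width: 0.0593
```

send_rows(slide=[[0.0,0.0,-0.01],[0.0,0.0,-0.03],[0.0,0.0,-0.05],[0.0,0.0,-0.06],[0.0,0.0,-0.065],[0.0,0.0,-0.067],[0.0,0.0,-0.068],[0.0,0.0,-0.068]], yaw=[0,0,0,0,0,0,0,0], fingers=[0.05,0.05,0.05,0.05,0.05,0.05,0.05,0.05])

```text
time: 21.28
eef_pos: [0.5231, -0.0203, 0.1221]
eef_rot: [3.142, 0.001, 2.86]
force: [-0.5, -0.7, -2.9]
gripper_width: 0.0595
```

```bash
python3 snap.py l scene wrist
```

```text
21.27 [ 0.5231 -0.0203  0.1221] [3.1416e+00 6.0000e-04 2.8598e+00] [-0.49 -0.75 -2.89] 0.0595
```

View pics/l_scene.png

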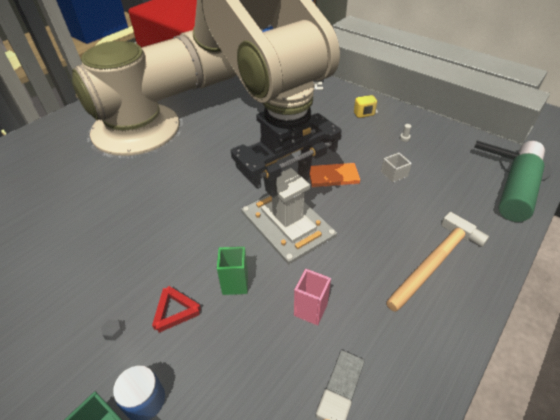

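In the scene view the cap at (291,183) sits just over the tube. I'm going down to contact.

send_rows(slide=[[0.0,0.0,-0.0005],[0.0,0.0,-0.001],[0.0,0.0,-0.001]], yaw=[0,0,0], fingers=[0.05,0.05,0.05])

```text
time: 21.75
eef_pos: [0.523, -0.0203, 0.121]
eef_rot: [-3.142, 0.0, 2.86]
force: [-0.3, -0.3, -0.1]
gripper_width: 0.0595
```

send_rows(slide=[[0.0,0.0,0.0],[0.0,0.0,0.0],[0.0,0.0,0.0],[0.0,0.0,0.0],[0.0,0.0,0.02],[0.0,0.0,0.06],[0.0,0.0,0.1],[0.0,0.0,0.12],[0.0,0.0,0.12]], yaw=[0,0,0,0,0,0,0,0,0], fingers=[0.07,0.088,0.088,0.088,0.088,0.088,0.088,0.088,0.088])

```text
time: 22.88
eef_pos: [0.5233, -0.0204, 0.2418]
eef_rot: [3.142, 0.003, 2.86]
force: [0.5, 0.0, -0.4]
gripper_width: 0.088
```

```bash
python3 snap.py m wrist; python3 - <<'E'
from h import *
d=dict(np.load("m_wrist.npz"));c=wcloud(d)
p=near(c,.523,-.02,.055,.108,.122);print(rect(p),len(p),p.mean(0))
E
```

```text
22.88 [ 0.5233 -0.0204  0.2418] [3.1416e+00 2.9000e-03 2.8598e+00] [ 0.49  0.   -0.45] 0.088
(array([522.8, -20.5]), array([60.8, 60.1]), -16.3) 4249 [ 0.52142499 -0.02016398  0.11551815]
```

View pics/m_wrist.png

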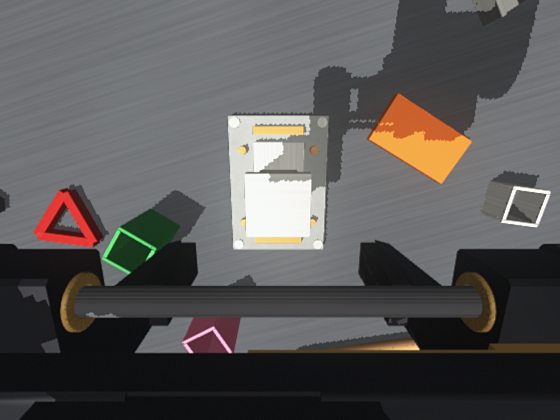

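The cap lies at (522.8, -20.5) mm, -16.3°, top at z 115.5 mm, centred and square (pixels ~(278,205)). Channel next.

send_rows(slide=[[-0.01,0.02,0.0],[-0.033,0.066,0.0],[-0.058,0.117,0.0],[-0.083,0.168,0.0],[-0.108,0.218,0.0],[-0.128,0.259,-0.01],[-0.14,0.282,-0.04],[-0.1425,0.2875,-0.08],[-0.1425,0.2875,-0.12],[-0.1425,0.2875,-0.12]], yaw=[0.04,0.12,0.21,0.3,0.39,0.47,0.54,0.564,0.564,0.564], fingers=[0.088,0.088,0.088,0.088,0.088,0.08,0.075,0.07,0.07,0.07])

```text
time: 24.18
eef_pos: [0.378, 0.2671, 0.1186]
eef_rot: [-3.141, -0.007, -2.857]
force: [-0.0, 0.0, 1.0]
gripper_width: 0.07
```

```bash
python3 snap.py n wrist; python3 - <<'E'
from h import *
d=dict(np.load("n_wrist.npz"));c=wcloud(d)
p=near(c,.380,.2675,.045,.025,.036);print(rect(p),len(p))
p=near(c,.380,.2675,.04,.003,.01);print("floor",rect(p),len(p))
E
```

```text
24.18 [0.378  0.2671 0.1186] [-3.1412 -0.007  -2.8575] [-0.01  0.    1.  ] 0.07
(array([381. , 265.9]), array([55.8, 44. ]), 16.2) 1064
floor (array([380.8, 265.9]), array([55.5, 42.6]), 16.1) 2340
```

View pics/n_wrist.png

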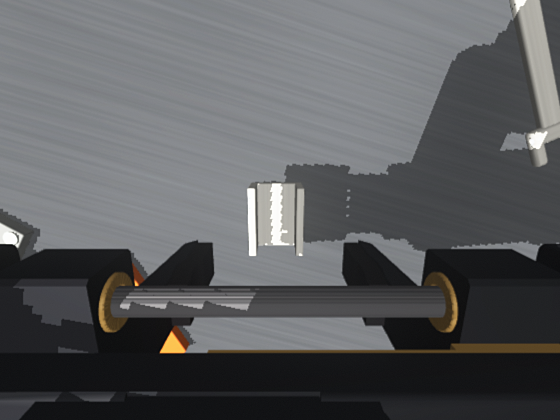

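The channel at (276,218) is open side up, its walls vertical in the image, at (381.0, 265.9) mm, 16.2°. Descending with a 1 mm correction.

send_rows(slide=[[0.001,-0.0015,-0.02],[0.001,-0.0015,-0.05],[0.001,-0.0015,-0.075],[0.001,-0.0015,-0.092],[0.001,-0.0015,-0.099],[0.001,-0.0015,-0.099],[0.001,-0.0015,-0.099],[0.001,-0.0015,-0.099],[0.001,-0.0015,-0.099],[0.001,-0.0015,-0.099]], yaw=[0,0,0,0,0,0,0,0,0,0], fingers=[0.07,0.07,0.07,0.07,0.07,0.07,0.035,0.035,0.035,0.035])

```text
time: 25.48
eef_pos: [0.3816, 0.2658, 0.0221]
eef_rot: [3.141, 0.001, -2.859]
force: [-0.7, 0.5, 6.1]
gripper_width: 0.0437
```

send_rows(slide=[[0.0,0.0,0.0],[0.0,0.0,0.004],[0.0,0.0,0.015],[0.0,0.0,0.045],[0.0,0.0,0.09],[0.0,0.0,0.14],[0.0,0.0,0.165],[0.0,0.0,0.175],[0.0,0.0,0.175]], yaw=[0,0,0,0,0,0,0,0,0], fingers=[0.035,0.035,0.035,0.035,0.035,0.035,0.035,0.035,0.035])

```text
time: 26.6
eef_pos: [0.3813, 0.2656, 0.1967]
eef_rot: [-3.142, -0.0, -2.859]
force: [0.4, 0.2, -3.5]
gripper_width: 0.0439
```

```bash
python3 snap.py o wrist
```

```text
26.6 [0.3813 0.2656 0.1967] [-3.1416e+00 -1.0000e-04 -2.8594e+00] [ 0.37  0.18 -3.45] 0.0439
```

View pics/o_wrist.png

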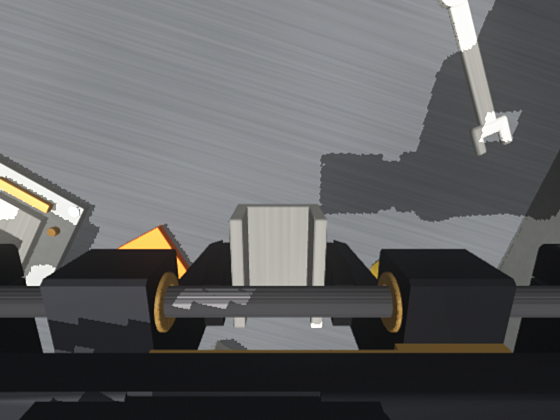

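The channel is held level and open side up (columns 231-326, front edge row 206). Carrying it to the cap.

send_rows(slide=[[0.01,-0.02,0.0],[0.033,-0.066,0.0],[0.058,-0.117,0.0],[0.083,-0.168,0.0],[0.107,-0.217,0.0],[0.127,-0.258,0.0],[0.139,-0.28,0.0],[0.1415,-0.286,0.0],[0.1415,-0.286,0.0],[0.1415,-0.286,0.0]], yaw=[-0.04,-0.12,-0.21,-0.3,-0.39,-0.47,-0.54,-0.564,-0.564,-0.564], fingers=[0.035,0.035,0.035,0.035,0.035,0.035,0.035,0.035,0.035,0.035])

```text
time: 27.9
eef_pos: [0.5225, -0.0191, 0.1967]
eef_rot: [3.141, -0.0, 2.862]
force: [-0.6, 0.6, -2.3]
gripper_width: 0.0439
```

send_rows(slide=[[0.0,0.0,-0.01],[0.0,0.0,-0.03],[0.0,0.0,-0.046],[0.0,0.0,-0.053],[0.0,0.0,-0.056],[0.0,0.0,-0.057],[0.0,0.0,-0.058],[0.0,0.0,-0.058]], yaw=[0,0,0,0,0,0,0,0], fingers=[0.035,0.035,0.035,0.035,0.035,0.035,0.035,0.035])

```text
time: 28.9
eef_pos: [0.5231, -0.0204, 0.139]
eef_rot: [3.142, 0.0, 2.86]
force: [-0.1, 0.9, -1.9]
gripper_width: 0.0439
```

```bash
python3 snap.py p scene wrist
```

```text
28.9 [ 0.5231 -0.0204  0.139 ] [3.1416e+00 4.0000e-04 2.8598e+00] [-0.06  0.88 -1.87] 0.0439
```

View pics/p_scene.png

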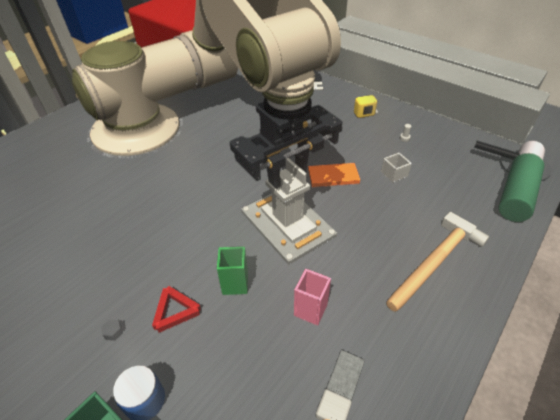

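View pics/p_wrist.png

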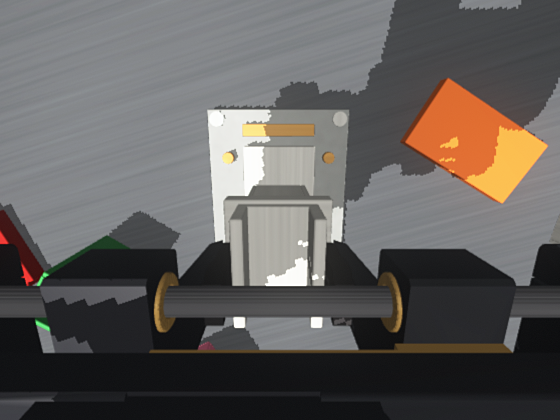

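The channel (columns 231-326) is centred over the cap (224-332), about 1 mm above it. Going to contact.

send_rows(slide=[[0.0,0.0,-0.0005],[0.0,0.0,-0.001],[0.0,0.0,-0.001]], yaw=[0,0,0], fingers=[0.035,0.035,0.035])

```text
time: 29.38
eef_pos: [0.5231, -0.0203, 0.1381]
eef_rot: [-3.142, 0.001, 2.86]
force: [-1.3, -0.3, 3.1]
gripper_width: 0.044
```

Contact. Releasing and rising.

send_rows(slide=[[0.0,0.0,0.0],[0.0,0.0,0.0],[0.0,0.0,0.0],[0.0,0.0,0.0],[0.0,0.0,0.0],[0.0,0.0,0.015],[0.0,0.0,0.05],[0.0,0.0,0.09],[0.0,0.0,0.12],[0.0,0.0,0.12]], yaw=[0,0,0,0,0,0,0,0,0,0], fingers=[0.06,0.075,0.075,0.075,0.075,0.075,0.075,0.075,0.075,0.075])

```text
time: 30.62
eef_pos: [0.5236, -0.0204, 0.2596]
eef_rot: [3.141, 0.004, 2.86]
force: [0.8, 0.1, -0.1]
gripper_width: 0.0751
```

```bash
python3 snap.py q scene wrist top; python3 - <<'E'
from h import *
d=dict(np.load("q_wrist.npz"));c=wcloud(d)
p=near(c,.523,-.02,.05,.138,.152);print("chan",rect(p),len(p),p.mean(0))
p=near(c,.523,-.02,.055,.108,.118);print("cap+",rect(p),len(p))
p=near(c,.523,-.02,.08,.0205,.03);print("base",rect(p),len(p))
w=world(dict(np.load("q_top.npz")));p=near(w,.623,.2567,.045,.033,.046);print("short",rect(p),len(p))
E
```

```text
30.62 [ 0.5236 -0.0204  0.2596] [3.1415 0.0044 2.8599] [ 0.82  0.12 -0.12] 0.0751
chan (array([523. , -20.6]), array([55.3, 44.1]), -16.4) 945 [ 0.52170622 -0.02010297  0.14670796]
cap+ (array([523.6, -20.7]), array([60.2, 60.1]), -16.1) 757
base (array([524.4, -21. ]), array([145.4,  94.1]), -16.2) 2011
short (array([622. , 256.8]), array([47., 45.]), 65.9) 232
```

View pics/q_wrist.png

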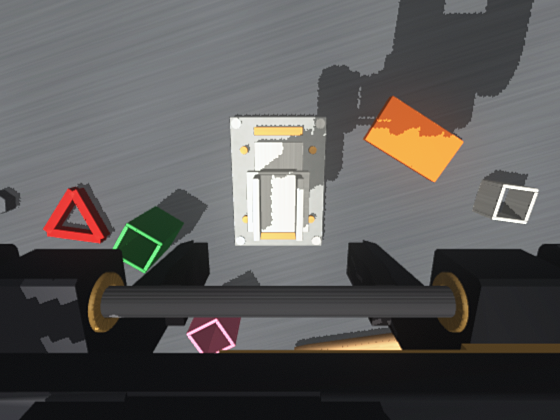

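View pics/q_scene.png

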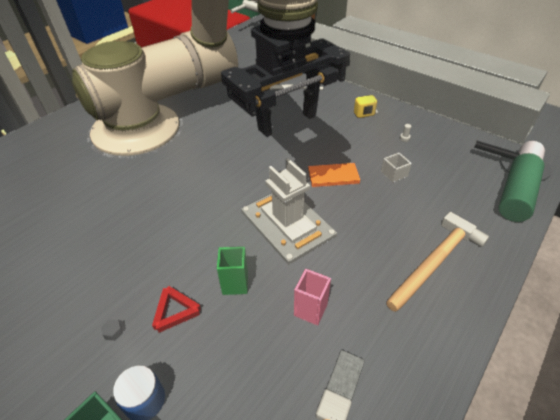

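The stack stands complete at (288,200) in the scene view, and the gripper is clear above it. Handing in.

```bash
python3 -c "
from rig import *
print(hand_in())"
```

```text
the job is handed in; nothing more can be done
None
```

The pipe support is stacked dry in the jig and handed in at about 31 s of the 112 s allowed. I placed the base plate, tall tube, cap plate and channel in that order. Each was lowered until it was supported, then released. The hand-in reports no verdict, so what follows is from my own camera checks.

| Part | Centre (mm) | Angle | When measured |
|---|---|---|---|
| Jig | (523.2, -20.4) | -16.2° | after placing the base plate |
| Base plate | (523.2, -19.9) | -16.2° | after placing |
| Tall tube | (522.8, -20.0) | -16.1° | after placing |
| Cap plate | (523.6, -20.7) | -16.1° | final check |
| Channel, open side up | (523.0, -20.6) | -16.4° | final check |

- **Fit:** every part is within about 1 mm and 0.3° of the one below, well inside the limits.
- **Short tube:** it has not moved, measuring (622.0, 256.8) mm against (621.9, 256.6) mm at the start.
- **Gripper:** it is open and about 100 mm above the stack, reading no significant force.
- **Checks that failed:**
  - The last depth measurement of the base plate mixed in the jig's stops (145 x 94 mm instead of 110 x 60 mm), so I discarded it. The base plate figure above is the earlier clean one, and the last pictures show the plate still in place.
  - One colour-based measurement of the base plate failed the same way, and I did not use it.

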